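# Index a manual sample changer to the red-capped vial

## Task

The hand-turned sample changer is locked with the wrong vial in front of its reading head; the red-capped vial has to be read next. Pull the leaning black T-handled plunger out, twist it so that it stays out by itself, and let go of it. Turn the turntable by its blue centre handle until the red-capped vial stands in front of the reading head, then twist the plunger back and let its spring drive it fully home into the notch, with every vial still standing in its cup and the wash bottle and the yellow-capped reagent bottle near by left where they are.

Things in the scene. Friction and masses are not known exactly. Their poses are not given: they have to be found in the camera images.
- changer: Manual sample changer, turntable on a white base, fixed to the bench. Origin on the bench under the turntable's axis; z up; x toward the grey reading head (50 mm wide, top 98 mm high, face 76 mm from the axis). The plunger stands at -144 degrees about z from x and leans outward. The index plate (radius 89, 24 to 38 mm high) has ten notches in its bevelled rim, 36 degrees apart, one for each cup.
- plunger_handle (a point): Middle of the plunger's black T-bar, 62 mm long, 14 thick, 22 tall along the axis; locked, 114 mm from the turntable's axis and 89 mm above the bench. z points outward along the plunger's axis, 30 degrees from vertical: pull along +z. x runs along the bar, y across its 14 mm flats; both turn with it. Locked, the bar points at the turntable's axis; twisted out, it stands across that line.
- sleeve: Fixed steel sleeve of the plunger, 22 mm across; z along the plunger's axis as for plunger_handle; its slotted rim is 25 mm below the bar's middle when locked, with only a 12 mm neck between. A cross lug on the handle lies in the slot, so the home plunger cannot twist; pulled past 11.5 mm the lug is clear, and twisted past about 0.5 rad it rests on the rim and holds the plunger out.
- plunger (a joint): How far the plunger is out along its axis, m: 0 = home, pin 10 mm deep in a notch; held out 0.0115; stop 0.015. A spring drives it home with 8 N at 0, 14 N at the stop. If let back with no notch under it, the tapered pin rests on the rim at about 0.010 and drops in when a notch comes under it; it draws the plate in from about 1.5 degrees off.
- plunger_twist (a joint): Twist of the T-handle about the plunger's axis, rad: 0 = stop, lug over the slot (can go home); 1.4 = other stop, held out. Grows counter-clockwise seen looking down on the handle's outer end (right-handed about z of plunger_handle). Turns easily.
- centre_handle (a point): Middle of the blue bar handle on the turntable's axis: 64 mm long, 14 thick, 38 tall, its middle 134 mm and top 153 mm above the bench, on a 17 mm post. x runs along the bar, y across its 14 mm flats (grip these from above), z up; it turns with the turntable. The vials' caps reach 107 mm above the bench, 45 mm and more from the axis.
- carousel (a joint): Angle of the turntable in rad, 0 at the start, growing counter-clockwise seen from above, one station = 0.6283 rad, stops at -3.3 and 3.3. Turns with about 0.06 N m and stays where it is left. It is locked while the plunger is home.
- read_point (a point): Where the vial to be read must stand: the middle of the cup floor in front of the reading head, 58 mm from the turntable's axis and 42 mm above the bench. Fixed to the changer.
- red_vial: The red-capped vial, 25 mm diameter, 65 mm tall, loose in a 22 mm deep blue cup of the turntable with 1 mm play; origin at the middle of its underside, z up. The ten cups' middles lie 58 mm from the turntable's axis. At the start it stands one or two stations from the read point.
- read_vial: Blue-capped vial that stands at the read point at the start; same size.
- white_vial: White-capped vial with brown contents in another cup; same size.
- blue_vial: Blue-capped vial in another cup; same size.
- grey_vial: White-capped vial with pale contents in another cup; same size.
- wash_bottle: White wash bottle with a red cap and spout, 205 mm tall, stands left in front of the changer; to be left alone. Origin under its foot.
- buffer_bottle: White reagent bottle with a yellow cap, 60 mm diameter, 118 mm tall, stands at the right, before the drawers; to be left alone. Origin at the middle of its underside.
Things that resemble listed ones, but are neither listed nor needed, are in the scene too. Leave any orange look-alike of the red_vial alone. Leave any green look-alike of the grey_vial alone.

How it is judged (in metres and radians):
On the way, in this order (a step that is already met when the one before it is completed fails the run):
1. the plunger stands out by itself, twisted and let go (value of joint plunger above 0.0095 m and value of joint plunger_twist above 0.4 rad and contact force between the fingers and plunger below 0.1 N), for 0.2 s.
2. the turntable, with the plunger out, has brought the red-capped vial in front of the reading head (value of joint plunger above 0.008 m and horizontal distance between red_vial and read_point below 0.008 m), for 0.2 s.
At the end, for the whole second after the job is handed in: The plunger is home (within 2 mm) with its handle twisted back (within 0.2 rad of its stop), the red-capped vial stands within 6 mm of the read point, the turntable is still, and all five vials stand upright (within 7 degrees) on the floor of their cups (within 4 mm) (value of joint plunger below 0.002 m and value of joint plunger_twist below 0.2 rad and horizontal distance between red_vial and read_point below 0.006 m and velocity of joint carousel between -0.02 and 0.02 rad/s and angle between each of read_vial, red_vial, white_vial, blue_vial, grey_vial's own z axis and vertical below 0.12 rad and z of each of read_vial, red_vial, white_vial, blue_vial, grey_vial in the frame of changer below 0.046 m); the robot touches nothing.
It fails at once if a vial is tipped or lifted out of its cup (angle between any of read_vial, red_vial, white_vial, blue_vial, grey_vial's own z axis and vertical above 0.5 rad or z of any of read_vial, red_vial, white_vial, blue_vial, grey_vial in the frame of changer above 0.06 m).
It fails at once if the wash bottle is pushed away or knocked over (distance of wash_bottle from where it was at the start of the episode above 0.03 m or angle between wash_bottle's own z axis and vertical above 0.4 rad).
It fails at once if the reagent bottle is pushed away or knocked over (distance of buffer_bottle from where it was at the start of the episode above 0.03 m or angle between buffer_bottle's own z axis and vertical above 0.4 rad).
It also fails if it takes over 61 s, if anything falls off the work surface, if the arm or the gripper's body presses on something with over 40 N, if the wrist force passes 120 N, or if a joint passes its speed limit or range.

## Robot

A 6-joint arm with a two-finger parallel gripper is mounted at the origin on the work surface; the furniture and walls round the work are solid. World frame = base frame: x ahead of the robot, y to its left, z up, the work surface at z = 0. Lengths are in mm, angles in rad, forces in N, time in s.
With the tool pointing down it reaches from about 300 to 950 mm from the base axis. Payload 3.1 kg.
Tool frame: the origin (TCP) lies between the finger pads; the fingertips stand 11 mm ahead of it and the grasp point (between the pads) lies 8 mm behind it; z points along the fingers, y is the direction in which the jaws open and shut (so a half turn about z gives the same grasp; the last joint's range is limited). The gripper opens to 85 mm and grips with 20 to 120 N. Pads are 22 mm wide; open, the fingers measure 114 mm over their backs; the gripper's body (76 mm by 85 mm) begins 54 mm behind the grasp point. The pads swing forward as they close: fully open they stand 13 mm farther back than shut.
Start: joints at [1.272, 0.308, 1.634, -0, 1.2, -0.07], TCP at [141.782, 608.712, 242.272] pointing down, gripper open.
Joint ranges: [-3.06, 3.06], [-0.79, 1.96], [0.05, 2.63], [-1.19, 4.34], [0.05, 2.64], [-2.94, 2.94]. Speed limits (rad/s): [2.79, 2.79, 3.14, 3.14, 3.14, 3.14].

## Interface

Orientations are given as a rotation vector (axis times angle).
In Python, from plant import sense, camera, sign_off gives the robot as it stands.
- The arm moves only by the tool arm_command, never from a script. Its arguments are lists of equal length, an entry for each row: "delta_pos": the shift along the world's x, y, z in mm, a list of three; "rot": the turn, a rotation vector about the world's x, y, z in rad, a list of three; "fingers": the opening, from -1 (shut) to 1 (fully open), so that 0 is half open. In form: {"delta_pos": [[tx, ty, tz], ...], "rot": [[wx, wy, wz], ...], "fingers": [fingers, ...]}. A call has 1 to 12 rows; each row shifts and turns the commanded pose from where the row before left it; what a row does not reach is not made up. A row lasts 1/10 s, in which the tool goes at most 50 mm and 8.59 degrees, less where a joint would pass 70% of its speed; a pose out of reach is approached as far as the arm can. A call is refused whole if a number of a shift passes 50 or a number of a turn 0.15, either way. A call with a gripper value outside its range is refused whole. The fingers move at their own pace and stop on an object; "force" is the grip in N (left out, the last holds). Time passes only in rows, so rows that do not move let the fingers close. It gives the time, the measured TCP pose, the force and the opening at its end, in the units of the state.
- sense(): the state, without advancing time (a new reading comes with each control period).
- camera(name): name is "side" or "top" or "wrist"; returns a dict with "frame" (480x640x3 uint8, blue, green, red), "K" (3x3 intrinsics, pixels), "xyz" and "orientation" of the camera in the world; the wrist camera has in their place "T_tool_cam" (4x4, takes a point from camera to tool coordinates, whose origin is the TCP and whose axes are the flange's). Camera axes: x right, y down, z forward; pixel columns grow to the right and rows downward; lengths in mm; the calibration is good to about 2 mm. The wrist camera is an equidistant fisheye: a pixel r from the principal point sees the ray r / f radians off the axis. A picture is of the moment at which its call begins: read the wrist's pose just before it. There is no depth.
- sign_off(): hands the job in, once; it reports no verdict.
The state is a dict: "t": time; "joints": joint angles; "joint_velocities": joint speeds; "joint_efforts": joint torques, N m; "eef_pos": TCP position; "orientation": TCP orientation; "force": force on the tool from outside, world axes, zero at the start; "ft_torque": the same for the moment, N m; "grip_width": opening from 0.0 (shut) to 1.0 (fully open).
Only numpy, scipy, OpenCV 4.12 (cv2) and the standard library are available. Lean on these libraries where they do the work, as an engineer would, in place of code of your own. Each camera call takes 0.05 s, during which the arm holds its last target.

## Working session

There is one attempt and no reset: what is moved stays moved. The work goes in short steps, Python scripts to look and compute and a tool call to move; the robot and the scene stay as the last step left them, time stands still between calls to the robot, and variables do not carry over. Pictures are saved under pics/ and viewed, and the job is handed in when it is done.

Besides the shell and the picture viewer there is one more tool, called in YAML: its name, and indented under it one key for each argument. arm_command: Moves the arm, as the interface text tells. Its arguments: {"type":"object","properties":{"delta_pos":{"type":"array"},"rot":{"type":"array"},"fingers":{"type":"array"},"force":{"type":"number"}},"required":["delta_pos","rot","fingers"]}

```bash
mkdir -p pics; python3 - <<'E'
from plant import sense,camera
import cv2,numpy as np
s=sense(); print(s)
for n in ["side","top","wrist"]:
    c=camera(n); cv2.imwrite(f"pics/{n}0.png",c["frame"])
    print(n,{k:(np.round(v,4).tolist()) for k,v in c.items() if k!="frame"})
E
```

```text
{'t': 0.0, 'joints': array([ 1.27232138e+00,  3.09014962e-01,  1.63519666e+00,  5.06887389e-06,
        1.19969758e+00, -6.97188717e-02]), 'joint_velocities': array([-0.00079794, -0.00051703, -0.0003982 , -0.0001653 , -0.00229262,
       -0.00028103]), 'joint_efforts': array([ 1.97133959e-04, -4.15273726e+01, -2.76653355e+01, -1.09092844e-05,
        1.05145850e-02,  1.28830067e-05]), 'eef_pos': array([141.52941254, 607.942279  , 241.03603323]), 'orientation': array([-0.35849996, -3.1206371 ,  0.00357549]), 'force': array([ 0.32540491, -1.09137485, -0.05250664]), 'ft_torque': array([0.00923773, 0.00698219, 0.01590853]), 'grip_width': 1.000621770116854}
side {'K': [[473.8682, 0.0, 327.8192], [0.0, 473.8682, 239.5215], [0.0, 0.0, 1.0]], 'xyz': [529.3478, 394.8432, 679.5502], 'orientation': [-0.0186, 2.8747, -1.2439]}
top {'K': [[562.2286, 0.0, 314.1042], [0.0, 562.2286, 238.4305], [0.0, 0.0, 1.0]], 'xyz': [313.0211, -226.4592, 1302.7024], 'orientation': [-2.1237, 2.1205, -0.1777]}
wrist {'K': [[371.6483, 0.0, 314.3025], [0.0, 371.6483, 242.7184], [0.0, 0.0, 1.0]], 'T_tool_cam': [[0.0002, -0.945, -0.3272, 85.1758], [1.0, 0.0003, -0.0004, -0.4936], [0.0005, -0.3272, 0.945, -131.8163], [0.0, 0.0, 0.0, 1.0]]}
```

View pics/side0.png

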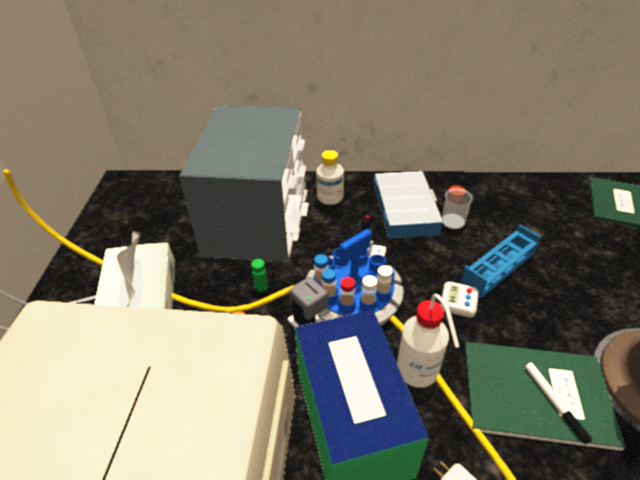

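View pics/top0.png

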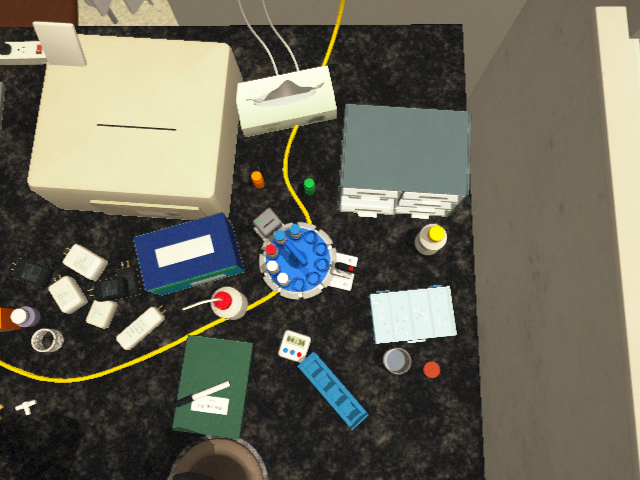

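View pics/wrist0.png

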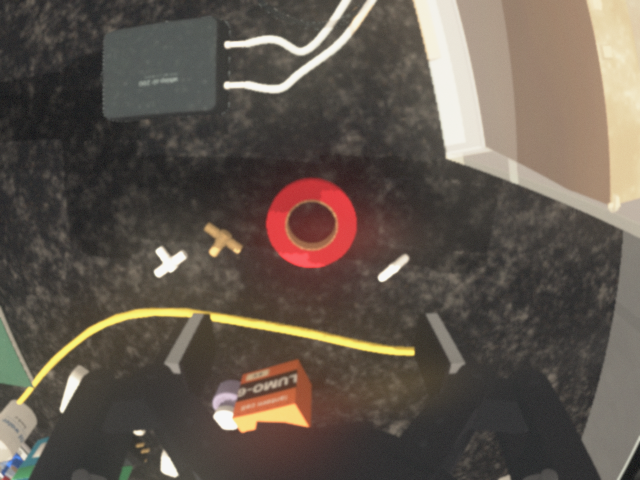

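```bash
cat > h.py <<'E'
import numpy as np,cv2
from scipy.spatial.transform import Rotation as R
def load(n,c):
    return np.array(c["K"]),R.from_rotvec(c["orientation"]).as_matrix(),np.array(c["xyz"])
CAM={"side":dict(K=[[473.8682,0,327.8192],[0,473.8682,239.5215],[0,0,1]],xyz=[529.3478,394.8432,679.5502],orientation=[-0.0186,2.8747,-1.2439]),
"top":dict(K=[[562.2286,0,314.1042],[0,562.2286,238.4305],[0,0,1]],xyz=[313.0211,-226.4592,1302.7024],orientation=[-2.1237,2.1205,-0.1777])}
def ray(n,u,v):
    K,Rm,t=load(n,CAM[n]); d=Rm@np.linalg.inv(K)@[u,v,1]; return t,d/np.linalg.norm(d)
def onz(n,u,v,z):
    t,d=ray(n,u,v); return t+d*(z-t[2])/d[2]
def proj(n,p):
    K,Rm,t=load(n,CAM[n]); q=K@(Rm.T@(np.asarray(p,float)-t)); return q[:2]/q[2]
def tri(obs):
    A=np.zeros((3,3));b=np.zeros(3)
    for n,u,v in obs:
        t,d=ray(n,u,v);P=np.eye(3)-np.outer(d,d);A+=P;b+=P@t
    return np.linalg.solve(A,b)
E
python3 - <<'E'
import cv2
from h import *
a=cv2.imread("pics/top0.png")[195:315,220:380]; cv2.imwrite("pics/topc.png",cv2.resize(a,None,fx=5,fy=5,interpolation=cv2.INTER_CUBIC))
a=cv2.imread("pics/side0.png")[205:345,280:420]; cv2.imwrite("pics/sidec.png",cv2.resize(a,(600,600),interpolation=cv2.INTER_CUBIC))
print(onz("top",298,262,38),onz("top",0,0,0),onz("top",640,0,0))
E
```

```text
[ 487.71980023 -174.31579963   38.        ] [1171.33946563  598.59406497    0.        ] [ 1162.74908212 -1033.75572094     0.        ]
```

View pics/topc.png

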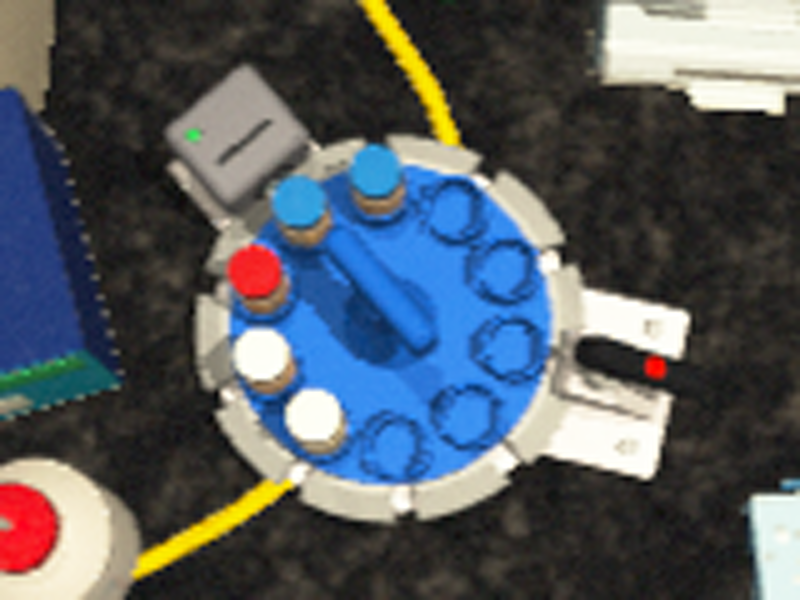

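View pics/sidec.png

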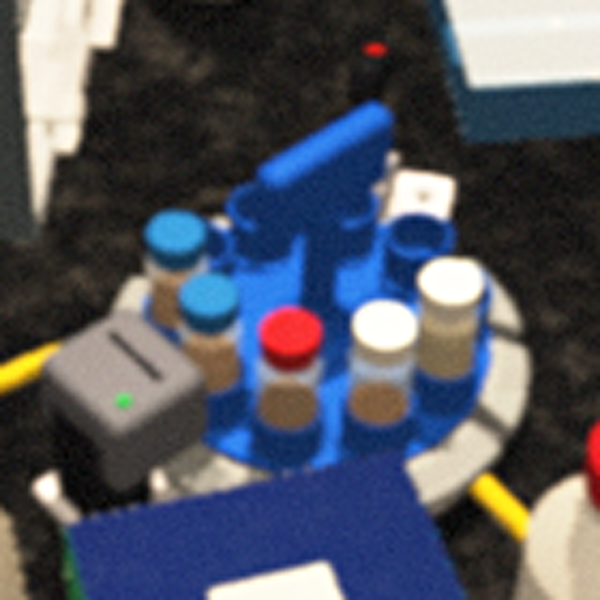

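```bash
cat > meas.py <<'E'
from h import *
from scipy.optimize import least_squares
def comps(img,roi,lo,hi,amin=8):
    x0,y0,x1,y1=roi
    hsv=cv2.cvtColor(img[y0:y1,x0:x1],cv2.COLOR_BGR2HSV)
    m=cv2.inRange(hsv,np.array(lo),np.array(hi))
    n,l,s,c=cv2.connectedComponentsWithStats(m)
    return [(int(s[i,4]),np.round(c[i]+[x0,y0],2).tolist(),s[i,:4].tolist()) for i in range(1,n) if s[i,4]>=amin]
E
python3 - <<'E'
from meas import *
T=cv2.imread("pics/top0.png");S=cv2.imread("pics/side0.png")
rt=(255,218,365,305);rs=(290,225,410,330)
for nm,im,r in(("top",T,rt),("side",S,rs)):
    print(nm,"red",comps(im,r,(0,150,120),(8,255,255),4),comps(im,r,(172,150,120),(180,255,255),4))
    print(" lightblue",comps(im,r,(98,120,120),(106,235,255)))
    print(" white",comps(im,r,(0,0,215),(180,40,255)))
    print(" black",comps(im,(330,250,365,290) if nm=="top" else (355,205,380,240),(0,0,0),(180,255,45)))
    for p in ([(275,235),(298,262),(301,250)] if nm=="top" else [(322,262),(352,250)]): print(cv2.cvtColor(im[p[1]:p[1]+1,p[0]:p[0]+1],cv2.COLOR_BGR2HSV))
E
```

```text
top red [(61, [270.7, 249.1], [11, 26, 10, 11]), (17, [350.59, 268.12], [94, 48, 4, 5])] [(12, [268.42, 246.42], [11, 27, 6, 5])]
 lightblue [(86, [294.62, 228.8], [34, 6, 12, 10]), (16, [304.19, 230.06], [47, 11, 6, 4]), (89, [279.62, 234.71], [20, 12, 11, 10]), (49, [309.61, 237.37], [51, 15, 10, 11]), (26, [319.31, 239.42], [62, 18, 7, 7]), (64, [296.31, 252.17], [32, 22, 18, 22]), (333, [308.97, 255.96], [36, 22, 36, 40]), (45, [320.11, 248.69], [61, 27, 8, 9]), (30, [326.9, 257.1], [68, 34, 7, 10]), (286, [291.47, 270.92], [22, 38, 37, 34]), (57, [321.09, 264.4], [62, 41, 8, 11]), (56, [312.8, 278.57], [53, 56, 10, 10]), (51, [297.92, 284.51], [38, 62, 10, 10]), (14, [289.79, 288.29], [33, 68, 6, 5])]
 white [(20, [305.7, 227.55], [45, 8, 12, 4]), (44, [324.55, 238.57], [63, 15, 13, 11]), (239, [342.64, 257.73], [73, 27, 30, 21]), (9, [264.44, 259.22], [9, 39, 2, 5]), (88, [271.7, 265.4], [12, 43, 11, 10]), (379, [338.42, 280.38], [67, 52, 32, 20]), (88, [282.18, 277.57], [22, 55, 11, 10]), (76, [314.66, 289.29], [48, 66, 20, 11]), (11, [279.18, 289.09], [23, 70, 4, 4]), (43, [2
[... 373 characters left out ...]
, [54, 59, 4, 5])]
 lightblue [(123, [320.83, 258.81], [24, 29, 15, 11]), (127, [328.74, 273.35], [32, 43, 14, 11]), (20, [340.75, 275.8], [47, 45, 8, 13])]
 white [(111, [293.22, 232.11], [0, 0, 8, 21]), (112, [377.69, 250.12], [81, 20, 14, 11]), (116, [384.97, 270.15], [88, 41, 15, 10]), (18, [310.94, 273.56], [19, 46, 5, 6]), (15, [397.13, 277.07], [106, 49, 4, 6]), (125, [369.47, 280.21], [73, 50, 14, 11]), (113, [397.34, 293.24], [103, 60, 9, 18]), (127, [385.5, 312.19], [86, 80, 19, 16]), (9, [333.78, 314.56], [42, 88, 5, 4]), (14, [291.0, 318.5], [0, 91, 3, 6]), (9, [407.89, 324.11], [116, 97, 4, 5])]
 black [(622, [368.04, 219.13], [0, 0, 25, 35])]
[[[102 184 223]]]
[[[109 208  97]]]
```

```bash
python3 - <<'E'
from meas import *
ang=np.radians([-36,0,36,72,108])
t=np.array([(294.62,228.8),(279.62,234.71),(270.5,248.7),(271.7,265.4),(282.18,277.57)])
s=np.array([(320.83,258.81),(328.74,273.35),(347.8,282.2),(369.47,280.21),(384.97,270.15)])
def f(p,which,zs):
    cx,cy,th=p;r=[]
    P=np.c_[cx+58*np.cos(th+ang),cy+58*np.sin(th+ang),0*ang]
    for n,o,z in which:
        for q,a in zip(P,o): r+=list(proj(n,[q[0],q[1],z])-a)
    return r
for w in([("top",t,106)],[("side",s,104)],[("top",t,106),("side",s,104)]):
    q=least_squares(f,[488,-174,.68],args=(w,0)); print(q.x,np.degrees(q.x[2]),np.round(q.fun,1))
cx,cy,th=q.x
for a in(0,): 
  d=th-np.radians(144); u=np.array([np.cos(d),np.sin(d)])
  ax=np.array([u[0]*.5,u[1]*.5,np.cos(np.pi/6)])
  H=np.array([cx+114*u[0],cy+114*u[1],89]); print("H",H,"axis",ax)
  for n in("top","side"):
    print(n,"plunger proj",proj(n,H),"top",proj(n,H+ax*11),"ends",proj(n,H+ax*11+31*np.array([u[0]*.866,u[1]*.866,-.5])),proj(n,H+ax*11-31*np.array([u[0]*.866,u[1]*.866,-.5])))
    print(n,"centre top",proj(n,[cx,cy,153]))
print("wash",onz("top",229,303,0),"buffer",onz("top",430,240,60))
E
```

```text
[ 493.57710216 -174.05150478    0.70608388] 40.455626176522436 [ 0.2 -0.2 -0.2  0.1  0.1  0.  -0.1 -0.2  0.1  0.3]
[ 494.05067239 -174.70378746    0.71835498] 41.15870871384628 [-0.1  0.2  0.  -0.  -0.2 -0.4  0.1  0.3  0.2 -0.1]
[ 493.83111926 -174.37105074    0.71240875] 40.818014833372544 [ 0.1 -0.3 -0.2  0.1  0.2  0.1  0.1 -0.2  0.4  0.2  0.   0.2  0.   0.
 -0.3 -0.2  0.1  0.5  0.2  0.2]
H [ 467.83401799 -285.36722511   89.        ] axis [-0.11402237 -0.48682533  0.8660254 ]
top plunger proj [348.09831581 267.90829892] top [350.80024987 267.92917355] ends [362.45712493 271.63291491] [338.87394384 264.13982582]
top centre top [295.81928799 251.46455574]
side plunger proj [366.63225691 221.23282294] top [367.43137865 215.57625616] ends [369.52308743 212.98978964] [365.19693892 218.33921417]
side centre top [355.82765836 236.11859315]
wash [ 3.97250390e+02 -1.39523670e+01  2.27373675e-13] buffer [ 534.65336703 -470.60508529   60.        ]
```

```bash
cat > geo.py <<'E'
from h import *
C=np.array([493.8,-174.4,0]);th=np.radians(40.7)
d=th-np.radians(144);u=np.array([np.cos(d),np.sin(d),0]);ez=np.array([0,0,1.])
ax=u*.5+ez*np.cos(np.pi/6);H=C+114*u+89*ez
tg=np.array([-u[1],u[0],0])
def Rt(y,z): return np.c_[np.cross(y,z),y,z]
RP=Rt(tg,-ax)           # plunger grasp at twist 0
def to(s,p,Rg):
    Rc=R.from_rotvec(s["orientation"])
    w=(R.from_matrix(Rg)*Rc.inv()).as_rotvec()
    print("dpos",np.round(p-s["eef_pos"],1),"rotvec",np.round(w,4),"ang",round(np.linalg.norm(w),3))
def show(s): print("t",round(s["t"],2),"pos",np.round(s["eef_pos"],1),"q",np.round(s["joints"],3),"F",np.round(s["force"],1),"g",round(s["grip_width"],3))
E
python3 - <<'E'
from geo import *
from plant import sense
s=sense();show(s)
print(tg,H,ax); to(s,H+110*ax,RP); 
E
```

```text
t 0.15 pos [141.6 608.1 241.3] q [ 1.272  0.309  1.635 -0.     1.2   -0.07 ] F [-0.2 -0.5  0.2] g 1.0
[ 0.97317887 -0.23004974  0.        ] [ 467.57432996 -285.3423915    89.        ] [-0.11502487 -0.48658944  0.8660254 ]
dpos [ 313.3 -947.   -57.1] rotvec [ 0.4944  0.3042 -1.5353] ang 1.641
```

arm_command:
  delta_pos:
    - [20, -42, 8]
    - [20, -42, 8]
    - [20, -42, 8]
    - [20, -42, 8]
    - [20, -42, 8]
    - [20, -42, 8]
    - [20, -42, 8]
    - [20, -42, 8]
    - [20, -42, 8]
    - [20, -42, 8]
    - [20, -42, 8]
    - [20, -42, 8]
  rot:
    - [0.0206, 0.0127, -0.064]
    - [0.0206, 0.0127, -0.064]
    - [0.0206, 0.0127, -0.064]
    - [0.0206, 0.0127, -0.064]
    - [0.0206, 0.0127, -0.064]
    - [0.0206, 0.0127, -0.064]
    - [0.0206, 0.0127, -0.064]
    - [0.0206, 0.0127, -0.064]
    - [0.0206, 0.0127, -0.064]
    - [0.0206, 0.0127, -0.064]
    - [0.0206, 0.0127, -0.064]
    - [0.0206, 0.0127, -0.064]
  fingers: [1, 1, 1, 1, 1, 1, 1, 1, 1, 1, 1, 1]
  force: 60

```text
t: 1.35
eef_pos: [382.0, 102.8, 338.7]
orientation: [-1.42, -2.584, -0.333]
force: [1.6, 0.4, 0.1]
grip_width: 1.003
```

arm_command:
  delta_pos:
    - [9, -45, 0]
    - [9, -45, 0]
    - [9, -45, 0]
    - [9, -45, 0]
    - [9, -45, 0]
    - [9, -45, 0]
    - [9, -45, 0]
    - [9, -45, 0]
    - [0, -21, -32]
    - [0, -21, -32]
    - [0, -21, -32]
    - [0, -20, -32]
  rot:
    - [0.0206, 0.0127, -0.064]
    - [0.0206, 0.0127, -0.064]
    - [0.0206, 0.0127, -0.064]
    - [0.0206, 0.0127, -0.064]
    - [0.0206, 0.0127, -0.064]
    - [0.0206, 0.0127, -0.064]
    - [0.0206, 0.0127, -0.064]
    - [0.0206, 0.0127, -0.064]
    - [0.0206, 0.0127, -0.064]
    - [0.0206, 0.0127, -0.064]
    - [0.0206, 0.0127, -0.064]
    - [0.0206, 0.0127, -0.064]
  fingers: [1, 1, 1, 1, 1, 1, 1, 1, 0.5, 0.2, 0, 0]

```text
t: 2.55
eef_pos: [453.5, -339.3, 208.6]
orientation: [-2.168, -1.707, -0.582]
force: [0.7, 0.3, 0.5]
grip_width: 0.496
```

```bash
python3 - <<'E'
from geo import *
from plant import sense,camera
s=sense();show(s); to(s,H+110*ax,RP)
c=camera("wrist");cv2.imwrite("pics/w1.png",c["frame"])
E
```

```text
t 2.55 pos [ 453.5 -339.3  208.6] q [-0.931  0.416  1.648  0.398  1.443 -0.82 ] F [0.7 0.3 0.5] g 0.496
dpos [  1.4   0.4 -24.4] rotvec [-0.0006  0.0001  0.0046] ang 0.005
```

View pics/w1.png

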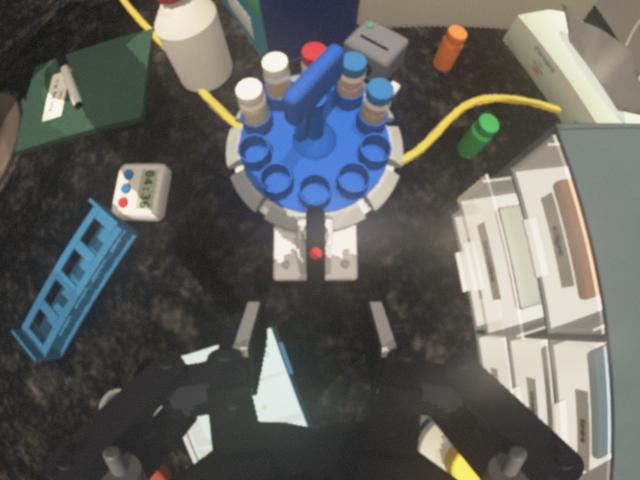

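```bash
cat >> geo.py <<'E'
KW=np.array([371.6483,314.3025,242.7184])
TW=np.array([[0.0002,-0.945,-0.3272,85.1758],[1,0.0003,-0.0004,-0.4936],[0.0005,-0.3272,0.945,-131.8163]])
def wproj(s,p):
    q=R.from_rotvec(s["orientation"]).as_matrix().T@(np.asarray(p)-s["eef_pos"])
    c=TW[:,:3].T@(q-TW[:,3]); t=np.arctan2(np.hypot(c[0],c[1]),c[2]); k=np.hypot(c[0],c[1])
    return np.round(KW[1:]+KW[0]*t*c[:2]/k,1)
E
python3 - <<'E'
from meas import *
from geo import *
from plant import sense
s=sense()
im=cv2.imread("pics/w1.png")
print(comps(im,(300,230,335,275),(0,150,100),(8,255,255),4),comps(im,(300,230,335,275),(172,150,100),(180,255,255),4))
print(wproj(s,H+11*ax),wproj(s,C+153*ez),wproj(s,C+[58*np.cos(th),58*np.sin(th),107]))
to(s,H-5*ax,RP)
cv2.imwrite("pics/w1c.png",cv2.resize(im[150:300,220:420],None,fx=4,fy=4))
E
```

```text
[(42, [316.57, 252.0], [13, 19, 8, 7])] []
[321.1 251.2] [319.2  63.8] [358.3  55.1]
dpos [  17.5   57.5 -117. ] rotvec [-0.0039 -0.0075  0.009 ] ang 0.012
```

View pics/w1c.png

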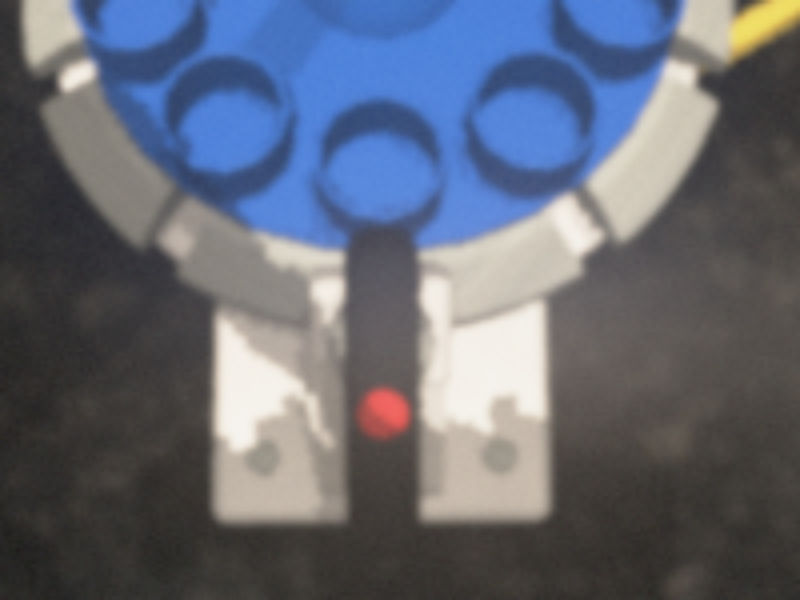

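arm_command:
  delta_pos:
    - [3, 1, -17]
    - [0, 0, 0]
  rot:
    - [0, 0, 0]
    - [0, 0, 0]
  fingers: [0, 0]

```text
t: 2.8
eef_pos: [456.2, -335.7, 191.2]
orientation: [-2.162, -1.708, -0.581]
force: [0.6, 0.0, 0.4]
grip_width: 0.496
```

```bash
python3 - <<'E'
from meas import *
from geo import *
from plant import sense,camera
s=sense();show(s)
im=camera("wrist")["frame"]
print(comps(im,(290,200,345,330),(0,150,100),(8,255,255),4))
print(wproj(s,H+11*ax))
to(s,H-5*ax,RP)
s=sense();show(s)
to(s,H-5*ax,RP)
cv2.imwrite("pics/w2.png",im)
E
```

```text
t 2.8 pos [ 456.2 -335.7  191.2] q [-0.924  0.437  1.658  0.401  1.416 -0.828] F [0.6 0.  0.4] g 0.496
[(43, [315.28, 253.98], [21, 50, 9, 9])]
[314.7 257.4]
dpos [  12.    52.7 -106.5] rotvec [-0.0035 -0.0014  0.0005] ang 0.004
t 2.85 pos [ 456.8 -336.   192.9] q [-0.923  0.435  1.657  0.402  1.417 -0.828] F [-0.9 -0.8  0.6] g 0.503
dpos [  11.3   53.1 -108.2] rotvec [-0.0017  0.0002 -0.    ] ang 0.002
```

View pics/w2.png

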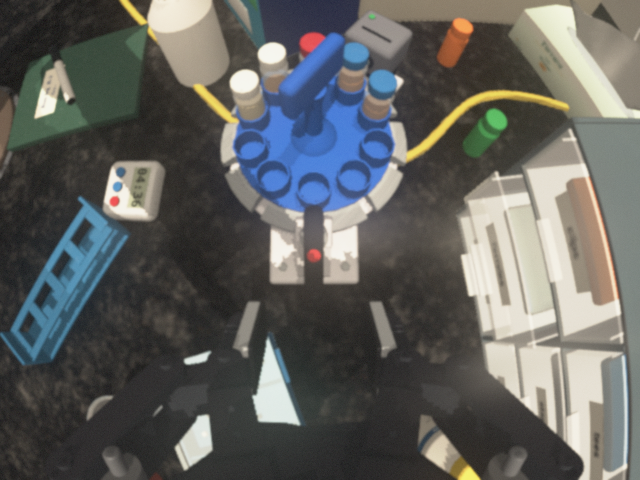

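arm_command:
  delta_pos:
    - [2.5, 11.5, -23.5]
    - [2.5, 11.5, -23.5]
    - [2.5, 11.5, -23.5]
    - [2.5, 11.5, -23.5]
    - [1.5, 6.5, -13]
    - [0, 0, 0]
    - [0, 0, 0]
  rot:
    - [0, 0, 0]
    - [0, 0, 0]
    - [0, 0, 0]
    - [0, 0, 0]
    - [0, 0, 0]
    - [0, 0, 0]
    - [0, 0, 0]
  fingers: [0, 0, 0, 0, 0, 0, 0]

```text
t: 3.55
eef_pos: [469.3, -285.3, 87.7]
orientation: [-2.166, -1.714, -0.582]
force: [0.2, -0.6, 1.1]
grip_width: 0.498
```

```bash
python3 - <<'E'
from meas import *
from geo import *
from plant import sense,camera
s=sense();show(s);to(s,H-5*ax,RP)
for n in("wrist","side"):cv2.imwrite(f"pics/{n}3.png",camera(n)["frame"])
a=cv2.imread("pics/side3.png")[155:295,280:467];cv2.imwrite("pics/side3c.png",cv2.resize(a,None,fx=4,fy=4,interpolation=cv2.INTER_CUBIC))
E
```

```text
t 3.55 pos [ 469.3 -285.3   87.7] q [-0.857  0.528  1.77   0.451  1.202 -0.867] F [ 0.2 -0.6  1.1] g 0.498
dpos [-1.1  2.4 -3. ] rotvec [0.0018 0.0027 0.0006] ang 0.003
```

View pics/wrist3.png

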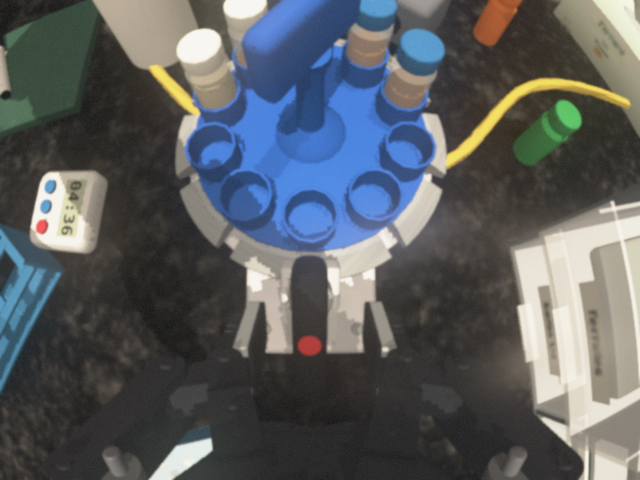

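View pics/side3c.png

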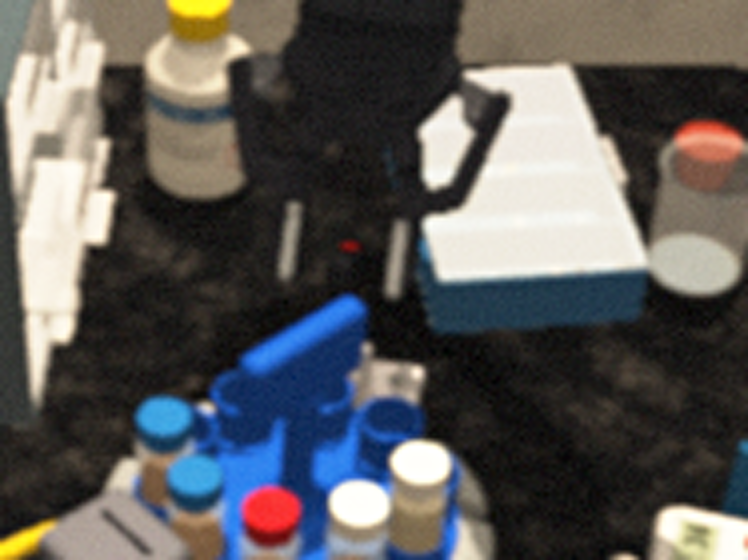

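arm_command:
  delta_pos:
    - [-1.5, 2.5, -3]
    - [0, 0, 0]
    - [0, 0, 0]
    - [0, 0, 0]
    - [0, 0, 0]
    - [0, 0, 0]
  rot:
    - [0, 0, 0]
    - [0, 0, 0]
    - [0, 0, 0]
    - [0, 0, 0]
    - [0, 0, 0]
    - [0, 0, 0]
  fingers: [0, -0.4, -1, -1, -1, -1]
  force: 60

```text
t: 4.25
eef_pos: [467.4, -282.8, 83.7]
orientation: [-2.166, -1.712, -0.582]
force: [1.9, -0.3, 1.4]
grip_width: 0.15
```

```bash
python3 - <<'E'
from meas import *
from geo import *
from plant import sense,camera
s=sense();show(s);to(s,H-5*ax,RP);print(s["ft_torque"],ax*13.5)
cv2.imwrite("pics/wrist4.png",camera("wrist")["frame"][200:])
E
```

```text
t 4.25 pos [ 467.4 -282.8   83.7] q [-0.857  0.53   1.779  0.453  1.194 -0.87 ] F [ 1.9 -0.3  1.4] g 0.15
dpos [ 0.8 -0.1  1. ] rotvec [0.0011 0.0021 0.002 ] ang 0.003
[-0.21933709 -0.20291742 -0.05747774] [-1.55283573 -6.56895739 11.69134295]
```

View pics/wrist4.png

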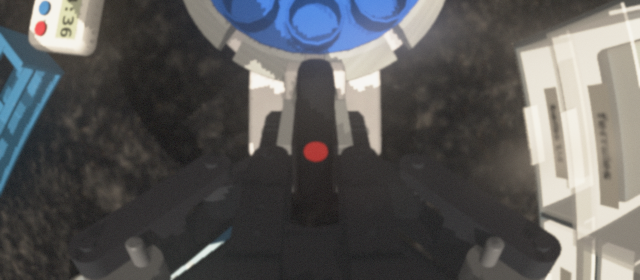

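arm_command:
  delta_pos:
    - [-0.3, -1.3, 2.35]
    - [-0.3, -1.3, 2.35]
    - [-0.3, -1.3, 2.35]
    - [-0.3, -1.3, 2.35]
    - [-0.3, -1.3, 2.35]
    - [0, 0, 0]
    - [0, 0, 0]
  rot:
    - [0, 0, 0]
    - [0, 0, 0]
    - [0, 0, 0]
    - [0, 0, 0]
    - [0, 0, 0]
    - [0, 0, 0]
    - [0, 0, 0]
  fingers: [-1, -1, -1, -1, -1, -1, -1]

```text
t: 5.0
eef_pos: [466.0, -287.6, 92.5]
orientation: [-2.167, -1.709, -0.582]
force: [7.7, 2.6, -11.8]
grip_width: 0.152
```

```bash
python3 - <<'E'
from meas import *
from geo import *
from plant import sense,camera
p0=np.array([467.4,-282.8,83.7])
s=sense();show(s);to(s,H-5*ax,RP);print(s["ft_torque"],"along ax",(s["eef_pos"]-p0)@ax,"lateral",(s["eef_pos"]-p0)@tg,"F ax",s["force"]@ax)
cv2.imwrite("pics/wrist5.png",camera("wrist")["frame"][200:])
E
```

```text
t 5.0 pos [ 466.  -287.6   92.5] q [-0.864  0.52   1.771  0.448  1.212 -0.866] F [  7.7   2.6 -11.8] g 0.152
dpos [ 2.2  4.7 -7.8] rotvec [-0.0001  0.0013  0.0035] ang 0.004
[-0.93339743 -1.00271489 -0.60873355] along ax 10.063018607068912 lateral -0.28980410135456863 F ax -12.379940689071244
```

View pics/wrist5.png

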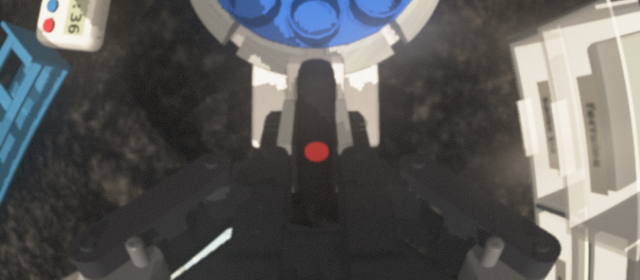

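arm_command:
  delta_pos:
    - [0.4, -0.9, 1.4]
    - [0.4, -0.9, 1.4]
    - [0, 0, 0]
    - [0, 0, 0]
  rot:
    - [0, 0, 0]
    - [0, 0, 0]
    - [0, 0, 0]
    - [0, 0, 0]
  fingers: [-1, -1, -1, -1]

```text
t: 5.45
eef_pos: [465.9, -288.8, 94.6]
orientation: [-2.165, -1.708, -0.58]
force: [6.8, 3.3, -13.3]
grip_width: 0.155
```

```bash
cat >> geo.py <<'E'
p0=np.array([467.4,-282.8,83.7])
def rel(s):
    e=s["eef_pos"]-p0; rad=np.cross(tg,ax)
    print("along ax",round(e@ax,2),"tg",round(e@tg,2),"rad",round(e@rad,2),"F ax/tg/rad",np.round([s["force"]@ax,s["force"]@tg,s["force"]@rad],1),"M",np.round(s["ft_torque"],2),"Mz",round(s["ft_torque"]@ax,2))
    r=(R.from_rotvec(s["orientation"])*R.from_matrix(RP).inv()).as_rotvec(); print("rot from RP",np.round(r,3),"twist",round(r@ax,3))
E
python3 - <<'E'
from geo import *
from plant import sense
s=sense();show(s);rel(s); print(ax)
E
```

```text
t 5.45 pos [ 465.9 -288.8   94.6] q [-0.865  0.52   1.767  0.445  1.219 -0.863] F [  6.8   3.3 -13.3] g 0.155
along ax 12.5 tg -0.13 rad -0.11 F ax/tg/rad [-13.9   5.8   2.5] M [-0.89 -0.77 -0.44] Mz 0.1
rot from RP [ 0.001  0.001 -0.002] twist -0.003
[-0.11502487 -0.48658944  0.8660254 ]
```

arm_command:
  delta_pos:
    - [-0.1, -0.35, 0.6]
    - [0, 0, 0]
    - [0, 0, 0]
    - [0, 0, 0]
    - [0, 0, 0]
  rot:
    - [0, 0, 0]
    - [-0.0161, -0.0681, 0.1212]
    - [-0.0161, -0.0681, 0.1212]
    - [-0.0161, -0.0681, 0.1212]
    - [-0.0161, -0.0681, 0.1212]
  fingers: [-1, -1, -1, -1, -1]

```text
t: 5.95
eef_pos: [466.4, -289.1, 95.1]
orientation: [-1.662, -2.326, -0.713]
force: [8.7, 3.2, -14.5]
grip_width: 0.151
```

```bash
python3 - <<'E'
from geo import *
from plant import sense
s=sense();show(s);rel(s)
E
```

```text
t 5.95 pos [ 466.4 -289.1   95.1] q [-0.865  0.52   1.766  0.446  1.22  -1.428] F [  8.7   3.2 -14.5] g 0.151
along ax 13.11 tg 0.46 rad -0.19 F ax/tg/rad [-15.1   7.8   2.8] M [-1.01 -0.98 -0.68] Mz 0.0
rot from RP [-0.064 -0.276  0.486] twist 0.562
```

arm_command:
  delta_pos:
    - [0, 0, 0]
    - [0, 0, 0]
    - [0, 0, 0]
    - [0, 0, 0]
    - [0, 0, 0]
    - [0, 0, 0]
    - [0, 0, 0]
  rot:
    - [-0.0161, -0.0681, 0.1212]
    - [-0.0161, -0.0681, 0.1212]
    - [-0.0161, -0.0681, 0.1212]
    - [-0.0161, -0.0681, 0.1212]
    - [-0.0161, -0.0681, 0.1212]
    - [-0.0081, -0.0341, 0.0606]
    - [0, 0, 0]
  fingers: [-1, -1, -1, -1, -1, -1, -1]

```text
t: 6.65
eef_pos: [467.1, -288.9, 95.6]
orientation: [-0.714, -2.947, -0.818]
force: [9.1, 5.9, -12.2]
grip_width: 0.15
```

```bash
python3 - <<'E'
from geo import *
from plant import sense
s=sense();show(s);rel(s)
E
```

```text
t 6.65 pos [ 467.1 -288.9   95.6] q [-0.865  0.52   1.765  0.448  1.222 -2.194] F [  9.1   5.9 -12.2] g 0.15
along ax 13.25 tg 1.07 rad -0.76 F ax/tg/rad [-14.5   7.5  -0.7] M [-0.8  -1.26 -0.82] Mz -0.01
rot from RP [-0.152 -0.65   1.148] twist 1.328
```

arm_command:
  delta_pos:
    - [0.2, 1.1, -1.9]
    - [0.8, 0.9, -1.9]
    - [0, 0, 0]
    - [0, 0, 0]
  rot:
    - [0, 0, 0]
    - [0, 0, 0]
    - [0, 0, 0]
    - [0, 0, 0]
  fingers: [-1, -1, -1, -1]

```text
t: 7.05
eef_pos: [467.4, -288.1, 94.0]
orientation: [-0.714, -2.947, -0.817]
force: [5.1, 3.3, -5.3]
grip_width: 0.152
```

```bash
python3 - <<'E'
from geo import *
from plant import sense
s=sense();show(s);rel(s)
E
```

```text
t 7.05 pos [ 467.4 -288.1   94. ] q [-0.863  0.522  1.765  0.448  1.219 -2.193] F [ 5.1  3.3 -5.3] g 0.152
along ax 11.48 tg 1.25 rad -0.74 F ax/tg/rad [-6.8  4.2 -1.1] M [-0.29 -0.72 -0.43] Mz 0.02
rot from RP [-0.152 -0.649  1.149] twist 1.328
```

arm_command:
  delta_pos:
    - [0, 0, 0]
    - [0, 0, 0]
    - [0, 0, 0]
    - [0, 0, 0]
    - [0, 0, 0]
  rot:
    - [0, 0, 0]
    - [0, 0, 0]
    - [0, 0, 0]
    - [0, 0, 0]
    - [0, 0, 0]
  fingers: [-0.4, -0.2, -0.1, 0, 0]

```text
t: 7.55
eef_pos: [466.8, -289.1, 94.8]
orientation: [-0.712, -2.947, -0.814]
force: [-0.6, -0.1, -0.5]
grip_width: 0.499
```

```bash
python3 - <<'E'
from meas import *
from geo import *
from plant import sense,camera
s=sense();show(s);rel(s)
cv2.imwrite("pics/wrist6.png",camera("wrist")["frame"])
E
```

```text
t 7.55 pos [ 466.8 -289.1   94.8] q [-0.864  0.521  1.764  0.445  1.22  -2.193] F [-0.6 -0.1 -0.5] g 0.499
along ax 12.73 tg 0.86 rad -0.05 F ax/tg/rad [-0.4 -0.6  0.4] M [-0.19 -0.01 -0.  ] Mz 0.03
rot from RP [-0.152 -0.648  1.15 ] twist 1.329
```

View pics/wrist6.png

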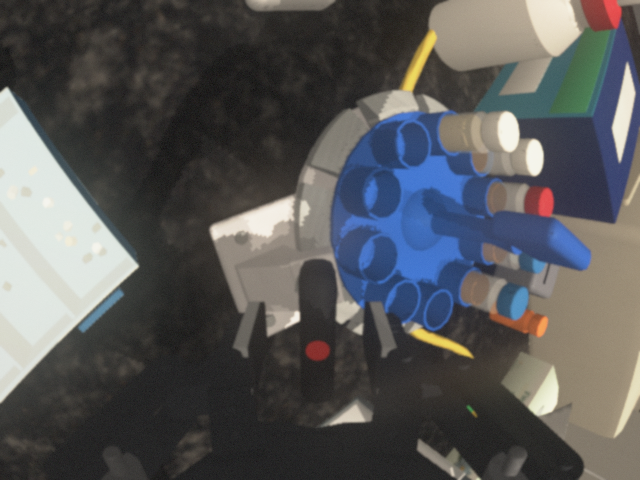

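arm_command:
  delta_pos:
    - [-3.5, -14.6, 26]
    - [-3.5, -14.6, 26]
    - [-3.5, -14.6, 26]
    - [-3.5, -14.6, 26]
    - [0, 0, 0]
  rot:
    - [0, 0, 0]
    - [0, 0, 0]
    - [0, 0, 0]
    - [0, 0, 0]
    - [0, 0, 0]
  fingers: [0, 0, 0, 0, 0]

```text
t: 8.1
eef_pos: [454.5, -351.2, 202.8]
orientation: [0.712, 2.946, 0.805]
force: [0.5, 0.3, 0.7]
grip_width: 0.501
```

```bash
python3 - <<'E'
from meas import *
from geo import *
from plant import sense,camera
s=sense();show(s)
im=camera("wrist")["frame"];cv2.imwrite("pics/wrist7.png",im)
print(comps(im,(280,230,360,300),(0,150,90),(8,255,255),4), "expected at 11.5:",wproj(s,H+22.5*ax),"home",wproj(s,H+11*ax))
# centre handle grasp: jaws y heading
for hd in (th-np.pi/2, th+np.pi/2):
    y=np.array([np.cos(hd),np.sin(hd),0]); RC=Rt(y,-ez); print(np.degrees(hd)); to(s,C+[0,0,129+90],RC)
E
```

```text
t 8.1 pos [ 454.5 -351.2  202.8] q [-0.941  0.435  1.632  0.395  1.436 -2.163] F [0.5 0.3 0.7] g 0.501
[(68, [316.9, 237.0], [32, 3, 11, 9])] expected at 11.5: [316.5 239.9] home [316.4 234.6]
-49.29999999999999
dpos [ 39.3 176.8  16.2] rotvec [-0.2063  0.5742 -1.9065] ang 2.002
130.70000000000002
dpos [ 39.3 176.8  16.2] rotvec [-0.5177 -0.186   1.1566] ang 1.281
```

View pics/wrist7.png

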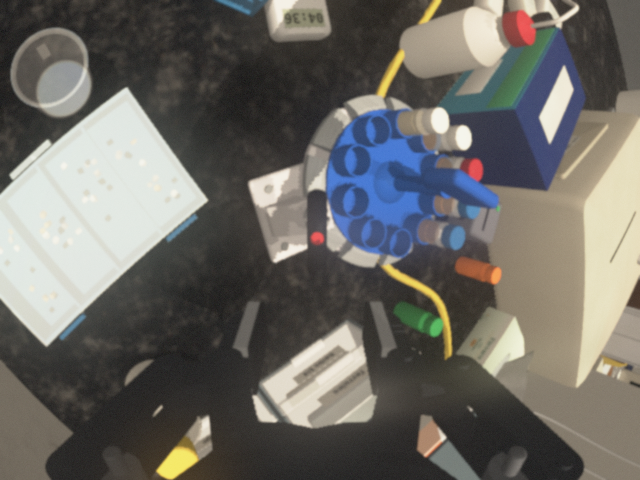

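arm_command:
  delta_pos:
    - [4, 17.7, 2]
    - [4, 17.7, 2]
    - [4, 17.7, 2]
    - [4, 17.7, 2]
    - [4, 17.7, 2]
    - [4, 17.7, 2]
    - [4, 17.7, 2]
    - [4, 17.7, 2]
    - [4, 17.7, 2]
    - [4, 17.7, 2]
    - [0, 0, 0]
    - [0, 0, 0]
  rot:
    - [-0.0518, -0.0186, 0.1157]
    - [-0.0518, -0.0186, 0.1157]
    - [-0.0518, -0.0186, 0.1157]
    - [-0.0518, -0.0186, 0.1157]
    - [-0.0518, -0.0186, 0.1157]
    - [-0.0518, -0.0186, 0.1157]
    - [-0.0518, -0.0186, 0.1157]
    - [-0.0518, -0.0186, 0.1157]
    - [-0.0518, -0.0186, 0.1157]
    - [-0.0518, -0.0186, 0.1157]
    - [0, 0, 0]
    - [0, 0, 0]
  fingers: [0, 0, 0, 0, 0, 0, 0, 0, 0, 0, 0, 0]

```text
t: 9.35
eef_pos: [492.1, -169.1, 217.3]
orientation: [1.088, -2.935, -0.004]
force: [-0.6, -0.2, 0.4]
grip_width: 0.503
```

```bash
cat >> geo.py <<'E'
hd=th+np.pi/2
RC=Rt(np.array([np.cos(hd),np.sin(hd),0]),-ez)
E
python3 - <<'E'
from meas import *
from geo import *
from plant import sense,camera
s=sense();show(s);to(s,C+129*ez,RC)
im=camera("wrist")["frame"];cv2.imwrite("pics/wrist8.png",im)
bx=np.array([np.cos(th),np.sin(th),0])
print([wproj(s,C+153*ez+k*bx).tolist() for k in(-32,0,32)],wproj(s,H+22.5*ax))
t=camera("top")["frame"];cv2.imwrite("pics/top8.png",cv2.resize(t[195:315,220:380],None,fx=5,fy=5,interpolation=cv2.INTER_CUBIC))
E
```

```text
t 9.35 pos [ 492.1 -169.1  217.3] q [-0.411  0.14   1.894 -0.007  1.117 -2.689] F [-0.6 -0.2  0.4] g 0.503
dpos [  1.7  -5.3 -88.3] rotvec [ 0.0016 -0.0114  0.0006] ang 0.012
[[305.2, 214.4], [305.7, 268.7], [306.2, 317.1]] [194.   97.5]
```

View pics/wrist8.png

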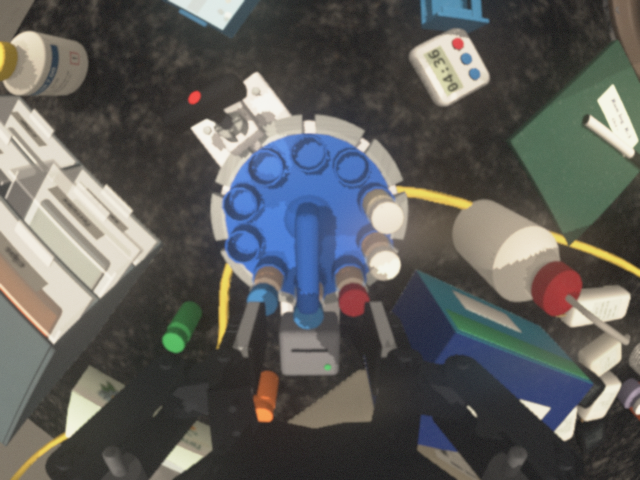

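View pics/top8.png

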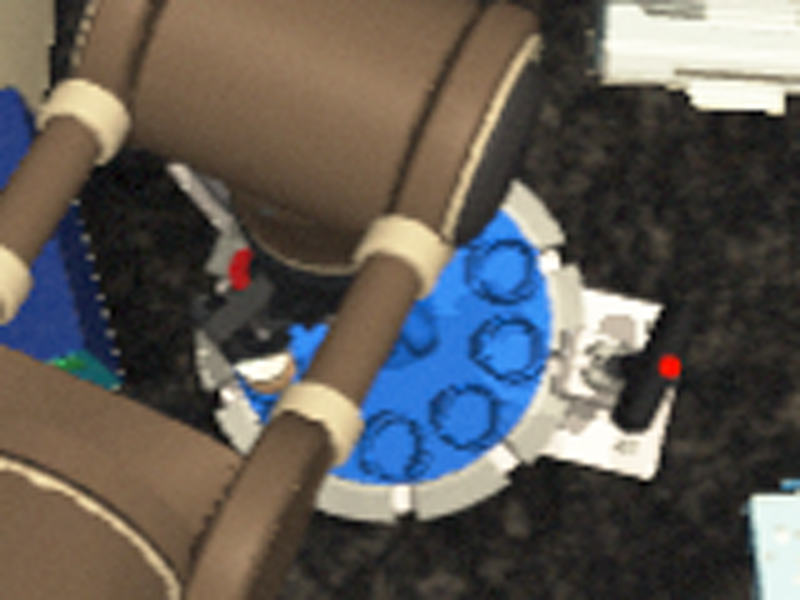

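arm_command:
  delta_pos:
    - [1.7, -5.3, -20]
    - [0, 0, -23]
    - [0, 0, -23]
    - [0, 0, -21]
    - [0, 0, 0]
    - [0, 0, 0]
  rot:
    - [0, -0.01, 0]
    - [0, 0, 0]
    - [0, 0, 0]
    - [0, 0, 0]
    - [0, 0, 0]
    - [0, 0, 0]
  fingers: [0, 0, 0, 0, 0, 0]

```text
t: 10.05
eef_pos: [494.3, -176.4, 131.2]
orientation: [1.087, -2.946, 0.003]
force: [0.6, -0.2, 0.4]
grip_width: 0.502
```

```bash
python3 - <<'E'
from meas import *
from geo import *
from plant import sense,camera
s=sense();show(s);to(s,C+129*ez,RC)
im=camera("wrist")["frame"];cv2.imwrite("pics/wrist9.png",im)
E
```

```text
t 10.05 pos [ 494.3 -176.4  131.2] q [-0.425  0.256  1.953 -0.003  0.932 -2.701] F [ 0.6 -0.2  0.4] g 0.502
dpos [-0.5  2.  -2.2] rotvec [ 0.002  -0.0004  0.0035] ang 0.004
```

View pics/wrist9.png

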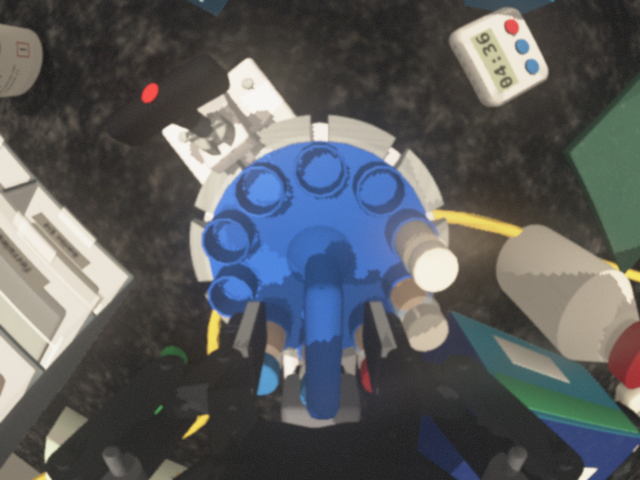

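arm_command:
  delta_pos:
    - [-1, 1.8, -1]
    - [0, 0, 0]
    - [0, 0, 0]
    - [0, 0, 0]
    - [0, 0, 0]
    - [0, 0, 0]
  rot:
    - [0, 0, 0]
    - [0, 0, 0]
    - [0, 0, 0]
    - [0, 0, 0]
    - [0, 0, 0]
    - [0, 0, 0]
  fingers: [0, -0.4, -0.6, -1, -1, -1]
  force: 40

```text
t: 10.7
eef_pos: [493.4, -173.1, 131.6]
orientation: [1.09, -2.946, 0.002]
force: [-2.8, 1.9, 5.6]
grip_width: 0.155
```

```bash
python3 - <<'E'
from geo import *
from plant import sense
s=sense();show(s);print(s["ft_torque"]);to(s,C+129*ez,RC)
E
```

```text
t 10.7 pos [ 493.4 -173.1  131.6] q [-4.200e-01  2.520e-01  1.958e+00 -1.000e-03  9.320e-01 -2.699e+00] F [-2.8  1.9  5.6] g 0.155
[ 0.51212433  0.4375751  -0.01091571]
dpos [ 0.4 -1.3 -2.6] rotvec [0.0013 0.0001 0.0018] ang 0.002
```

arm_command:
  delta_pos:
    - [0, 0, 0]
    - [0, 0, 0]
    - [0, 0, 0]
    - [0, 0, 0]
    - [0, 0, 0]
    - [0, 0, 0]
    - [0, 0, 0]
    - [0, 0, 0]
    - [0, 0, 0]
    - [0, 0, 0]
    - [0, 0, 0]
    - [0, 0, 0]
  rot:
    - [0, 0, -0.04]
    - [0, 0, -0.06]
    - [0, 0, -0.07]
    - [0, 0, -0.07]
    - [0, 0, -0.07]
    - [0, 0, -0.07]
    - [0, 0, -0.07]
    - [0, 0, -0.07]
    - [0, 0, -0.06]
    - [0, 0, -0.0483]
    - [0, 0, 0]
    - [0, 0, 0]
  fingers: [-1, -1, -1, -1, -1, -1, -1, -1, -1, -1, -1, -1]

```text
t: 11.9
eef_pos: [493.3, -173.0, 131.5]
orientation: [0.126, -3.137, 0.002]
force: [-2.6, 2.6, 6.1]
grip_width: 0.159
```

```bash
python3 - <<'E'
from geo import *
from plant import sense,camera
s=sense();show(s);print(s["ft_torque"]);to(s,C+129*ez,RC)
cv2.imwrite("pics/wrist10.png",camera("wrist")["frame"])
a=camera("side")["frame"][165:345,260:440];cv2.imwrite("pics/side10.png",cv2.resize(a,(600,600),interpolation=cv2.INTER_CUBIC))
E
```

```text
t 11.9 pos [ 493.3 -173.   131.5] q [-4.200e-01  2.530e-01  1.957e+00 -2.000e-03  9.330e-01 -2.069e+00] F [-2.6  2.6  6.1] g 0.159
[0.51709455 0.36538275 0.00961509]
dpos [ 0.5 -1.4 -2.5] rotvec [ 0.0017 -0.0013  0.6303] ang 0.63
```

View pics/wrist10.png

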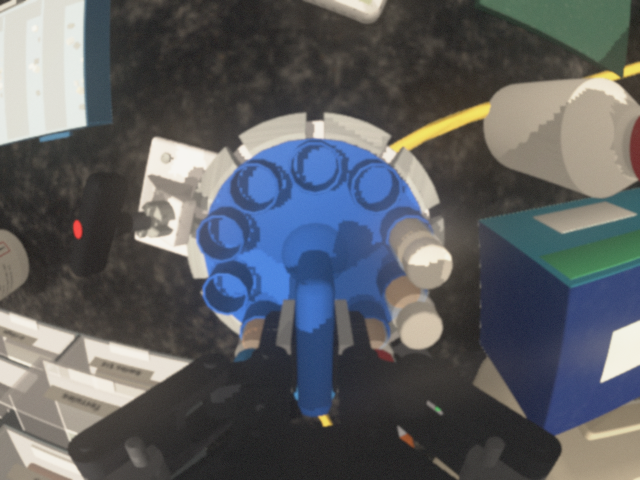

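View pics/side10.png

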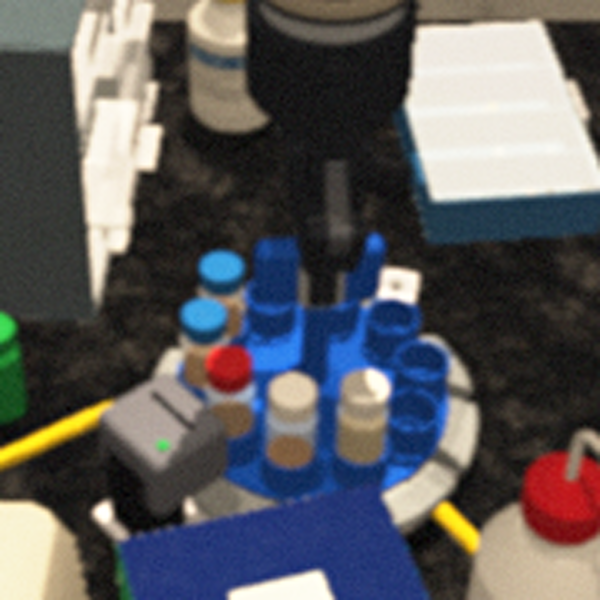

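arm_command:
  delta_pos:
    - [0, 0, 0]
    - [0, 0, 0]
    - [0, 0, 0]
    - [0, 0, 25]
    - [0, 0, 35]
    - [0, 0, 35]
    - [0, 0, 0]
  rot:
    - [0, 0, 0]
    - [0, 0, 0]
    - [0, 0, 0]
    - [0, 0, 0]
    - [0, 0, 0]
    - [0, 0, 0]
    - [0, 0, 0]
  fingers: [-0.4, -0.2, 0, 0, 0, 0, 0]

```text
t: 12.7
eef_pos: [497.6, -175.7, 231.4]
orientation: [-0.126, 3.129, -0.013]
force: [1.2, -1.2, 0.2]
grip_width: 0.499
```

```bash
cat >> geo.py <<'E'
tw=1.33
RT=R.from_rotvec(tw*ax).as_matrix()@RP
HO=H+11.5*ax
E
python3 - <<'E'
from meas import *
from geo import *
from plant import sense,camera
s=sense();show(s);to(s,HO+105*ax,RT)
im=camera("side")["frame"]; r=(290,225,410,330)
print("red",comps(im,r,(0,150,120),(8,255,255),4),comps(im,r,(172,150,120),(180,255,255),4))
print("blue",comps(im,r,(98,120,120),(106,235,255)));print("white",comps(im,r,(0,0,215),(180,40,255),60))
cv2.imwrite("pics/side11.png",im)
cv2.imwrite("pics/wrist11.png",camera("wrist")["frame"])
E
```

```text
t 12.7 pos [ 497.6 -175.7  231.4] q [-0.42   0.125  1.88  -0.003  1.124 -2.07 ] F [ 1.2 -1.2  0.2] g 0.499
dpos [ -43.4 -166.4  -41.5] rotvec [ 0.5398  0.031  -0.5382] ang 0.763
red [(96, [327.48, 273.82], [31, 44, 13, 11])] [(15, [332.07, 271.93], [38, 43, 7, 11])]
blue [(107, [326.06, 244.67], [30, 15, 13, 10]), (110, [320.35, 259.07], [24, 29, 14, 11])]
white [(117, [293.18, 232.52], [0, 0, 8, 22]), (79, [379.1, 250.19], [84, 21, 11, 10]), (123, [369.41, 280.3], [73, 50, 14, 11]), (131, [384.5, 312.94], [86, 81, 19, 15])]
```

View pics/wrist11.png

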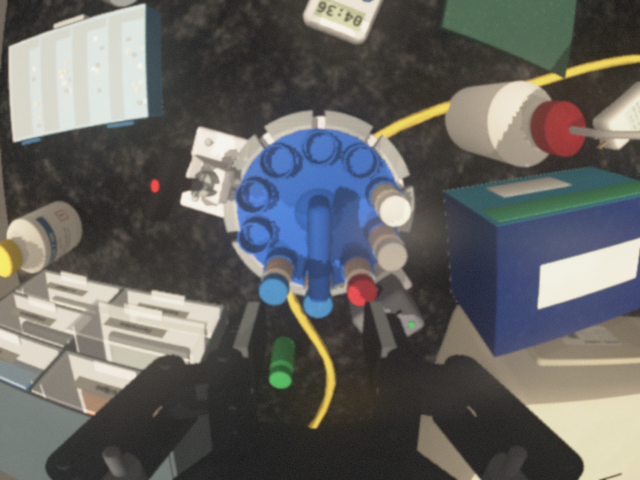

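arm_command:
  delta_pos:
    - [-7.2, -27.7, 0]
    - [-7.2, -27.7, 0]
    - [-7.2, -27.7, 0]
    - [-7.2, -27.7, -13]
    - [-7.2, -27.7, -14]
    - [-7.2, -27.7, -14]
    - [0, 0, 0]
    - [0, 0, 0]
  rot:
    - [0.09, 0.0052, -0.0897]
    - [0.09, 0.0052, -0.0897]
    - [0.09, 0.0052, -0.0897]
    - [0.09, 0.0052, -0.0897]
    - [0.09, 0.0052, -0.0897]
    - [0.09, 0.0052, -0.0897]
    - [0, 0, 0]
    - [0, 0, 0]
  fingers: [0, 0, 0, 0, 0, 0, 0, 0]

```text
t: 13.6
eef_pos: [448.8, -339.8, 181.5]
orientation: [-0.708, -2.931, -0.827]
force: [-0.5, 1.4, -0.4]
grip_width: 0.499
```

```bash
python3 - <<'E'
from meas import *
from geo import *
from plant import sense,camera
s=sense();show(s);to(s,HO-5*ax,RT)
im=camera("wrist")["frame"];cv2.imwrite("pics/wrist12.png",im)
print(comps(im,(260,200,380,300),(0,150,90),(8,255,255),4), "expected",wproj(s,HO+11*ax))
im=camera("top")["frame"];cv2.imwrite("pics/top12.png",cv2.resize(im[195:315,220:380],None,fx=5,fy=5,interpolation=cv2.INTER_CUBIC))
r=(255,218,365,305);print("red",comps(im,r,(0,150,120),(8,255,255),4));print("white",comps(im,r,(0,0,215),(180,40,255),60));print("blue",comps(im,r,(98,120,120),(106,235,255)))
E
```

```text
t 13.6 pos [ 448.8 -339.8  181.5] q [-0.937  0.454  1.658  0.396  1.418 -2.172] F [-0.5  1.4 -0.4] g 0.499
dpos [ 18.   51.3 -86.9] rotvec [-0.0145 -0.0091 -0.002 ] ang 0.017
[(75, [321.05, 265.0], [56, 61, 12, 9])] expected [321.3 266. ]
red [(66, [279.67, 235.42], [20, 12, 10, 11]), (12, [353.5, 268.0], [97, 49, 4, 3])]
white [(88, [324.17, 237.03], [61, 12, 16, 15]), (90, [270.26, 248.59], [10, 25, 11, 11]), (147, [336.68, 254.69], [73, 27, 24, 20]), (87, [271.74, 265.17], [12, 43, 11, 10]), (99, [343.8, 285.34], [79, 63, 18, 10])]
blue [(87, [294.54, 228.82], [33, 6, 13, 10]), (99, [309.75, 232.43], [47, 10, 15, 10]), (24, [319.96, 239.83], [63, 18, 6, 7]), (10, [289.8, 241.1], [34, 21, 3, 5]), (521, [308.36, 259.2], [38, 20, 34, 43]), (49, [319.78, 248.98], [60, 27, 9, 9]), (168, [286.32, 268.43], [21, 28, 22, 34]), (31, [326.71, 256.61], [68, 34, 7, 9]), (93, [310.99, 280.78], [50, 56, 13, 16]), (58, [282.72, 281.29], [23, 58, 9, 12]), (54, [298.13, 284.31], [39, 62, 9, 10]), (20, [289.9, 288.1], [32, 66, 8, 7])]
```

View pics/wrist12.png

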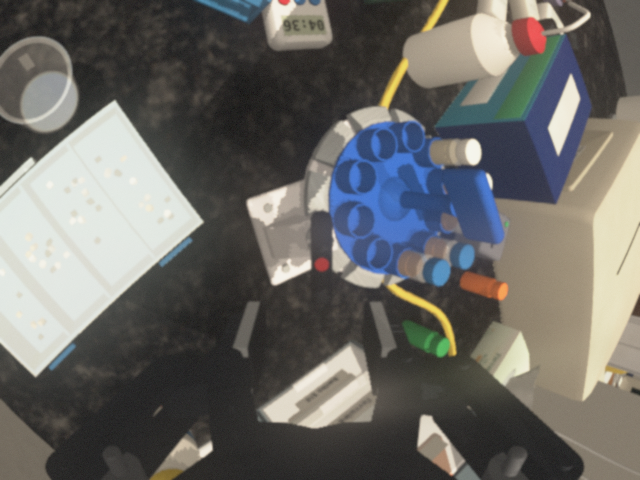

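View pics/top12.png

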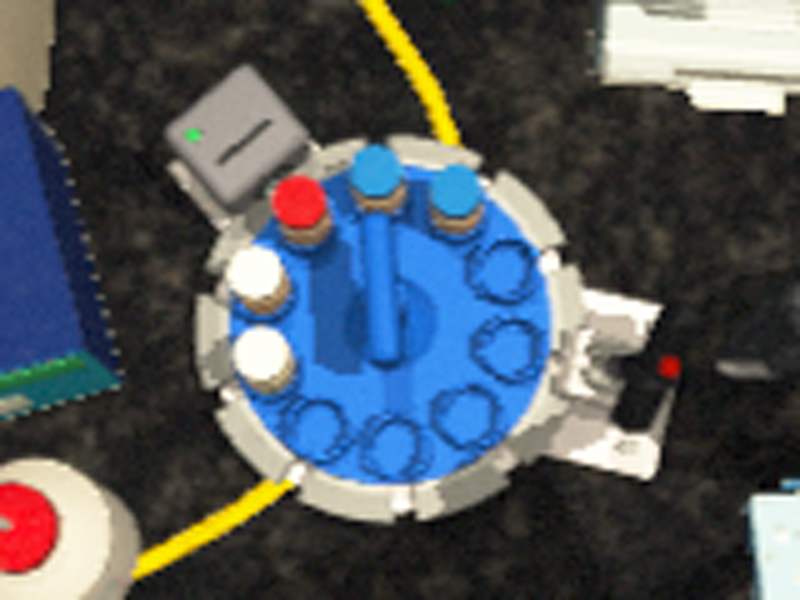

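arm_command:
  delta_pos:
    - [4.5, 12.8, -21.7]
    - [4.5, 12.8, -21.7]
    - [4.5, 12.8, -21.7]
    - [2.5, 7, -12]
    - [0, 0, 0]
    - [0, 0, 0]
  rot:
    - [-0.0145, -0.0091, -0.002]
    - [0, 0, 0]
    - [0, 0, 0]
    - [0, 0, 0]
    - [0, 0, 0]
    - [0, 0, 0]
  fingers: [0, 0, 0, 0, 0, 0]

```text
t: 14.3
eef_pos: [467.2, -294.5, 108.5]
orientation: [0.703, 2.952, 0.805]
force: [0.4, 0.2, -1.0]
grip_width: 0.502
```

```bash
python3 - <<'E'
from meas import *
from geo import *
from plant import sense,camera
s=sense();show(s);to(s,HO-5*ax,RT)
im=camera("wrist")["frame"];cv2.imwrite("pics/wrist13.png",im)
s=sense();show(s);to(s,HO-5*ax,RT)
E
```

```text
t 14.3 pos [ 467.2 -294.5  108.5] q [-0.868  0.503  1.755  0.438  1.24  -2.191] F [ 0.4  0.2 -1. ] g 0.502
dpos [ -0.4   6.  -13.9] rotvec [ 0.0061  0.0046 -0.0039] ang 0.009
t 14.35 pos [ 467.4 -295.3  108.9] q [-0.869  0.503  1.754  0.438  1.24  -2.191] F [-0.2 -0.3  1. ] g 0.499
dpos [ -0.6   6.8 -14.2] rotvec [ 0.0069  0.0054 -0.0031] ang 0.009
```

View pics/wrist13.png

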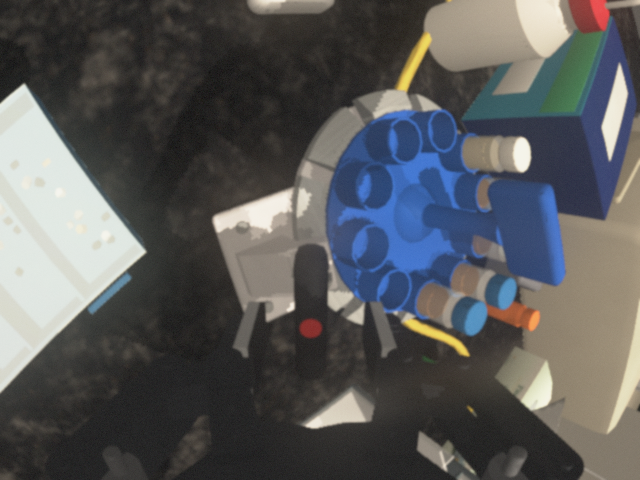

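arm_command:
  delta_pos:
    - [-0.3, 3.4, -7.1]
    - [-0.3, 3.4, -7.1]
    - [0, 0, 0]
    - [0, 0, 0]
    - [0, 0, 0]
    - [0, 0, 0]
    - [0, 0, 0]
    - [0, 0, 0]
  rot:
    - [0.007, 0.005, -0.003]
    - [0, 0, 0]
    - [0, 0, 0]
    - [0, 0, 0]
    - [0, 0, 0]
    - [0, 0, 0]
    - [0, 0, 0]
    - [0, 0, 0]
  fingers: [0, 0, 0, -0.4, -0.6, -1, -1, -1]
  force: 50

```text
t: 15.15
eef_pos: [466.5, -287.5, 94.0]
orientation: [-0.711, -2.946, -0.817]
force: [1.5, 2.5, 3.9]
grip_width: 0.153
```

```bash
python3 - <<'E'
from meas import *
from geo import *
from plant import sense,camera
s=sense();show(s);to(s,HO-5*ax,RT);rel(s)
cv2.imwrite("pics/wrist14.png",camera("wrist")["frame"][200:])
E
```

```text
t 15.15 pos [ 466.5 -287.5   94. ] q [-0.863  0.521  1.767  0.446  1.22  -2.194] F [1.5 2.5 3.9] g 0.153
dpos [ 0.4 -1.   0.6] rotvec [-0.0032 -0.0004  0.0007] ang 0.003
along ax 11.34 tg 0.17 rad -1.04 F ax/tg/rad [ 2.   0.9 -4.3] M [ 0.37 -0.15 -0.11] Mz -0.06
rot from RP [-0.15  -0.649  1.15 ] twist 1.329
```

View pics/wrist14.png

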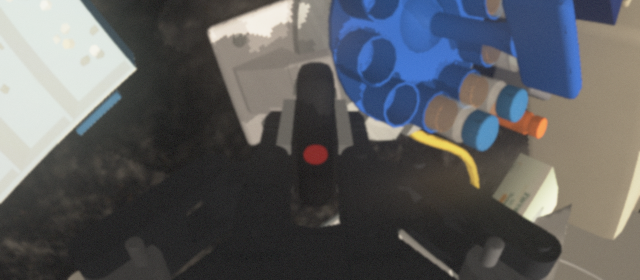

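arm_command:
  delta_pos:
    - [-0.2, -0.8, 1.4]
    - [0, 0, 0]
    - [0, 0, 0]
    - [0, 0, 0]
    - [0, 0, 0]
    - [0, 0, 0]
    - [0, 0, 0]
    - [0, 0, 0]
    - [0, 0, 0]
    - [0, 0, 0]
    - [0, 0, 0]
    - [0, 0, 0]
  rot:
    - [0, 0, 0]
    - [0.0161, 0.0681, -0.1212]
    - [0.0161, 0.0681, -0.1212]
    - [0.0161, 0.0681, -0.1212]
    - [0.0161, 0.0681, -0.1212]
    - [0.0161, 0.0681, -0.1212]
    - [0.0161, 0.0681, -0.1212]
    - [0.0161, 0.0681, -0.1212]
    - [0.0161, 0.0681, -0.1212]
    - [0.0161, 0.0681, -0.1212]
    - [0.0081, 0.0341, -0.0606]
    - [0, 0, 0]
  fingers: [-1, -1, -1, -1, -1, -1, -1, -1, -1, -1, -1, -1]
  force: 60

```text
t: 16.4
eef_pos: [466.3, -286.3, 92.5]
orientation: [-2.164, -1.705, -0.585]
force: [8.2, 6.7, -8.4]
grip_width: 0.154
```

```bash
python3 - <<'E'
from meas import *
from geo import *
from plant import sense,camera
s=sense();show(s);rel(s)
cv2.imwrite("pics/wrist15.png",camera("wrist")["frame"][200:])
E
```

```text
t 16.4 pos [ 466.3 -286.3   92.5] q [-0.864  0.522  1.77   0.45   1.215 -0.865] F [ 8.2  6.7 -8.4] g 0.154
along ax 9.45 tg -0.23 rad -1.23 F ax/tg/rad [-11.4   6.5  -3.1] M [ 0.03 -0.98 -0.39] Mz 0.14
rot from RP [ 0.005 -0.001 -0.004] twist -0.003
```

View pics/wrist15.png

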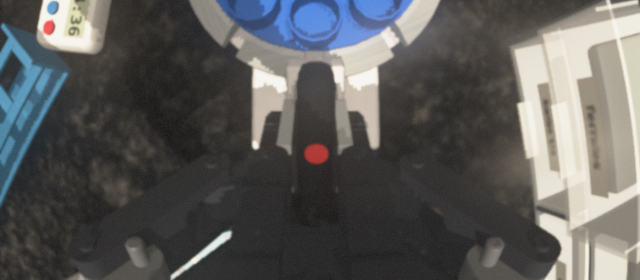

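arm_command:
  delta_pos:
    - [0.3, 1.5, -2.7]
    - [0.3, 1.5, -2.7]
    - [0, 0, 0]
    - [0, 0, 0]
    - [0, 0, 0]
    - [0, 0, 0]
    - [0, 0, 0]
  rot:
    - [0, 0, 0]
    - [0, 0, 0]
    - [0, 0, 0]
    - [0, 0, 0]
    - [0, 0, 0]
    - [0, 0, 0]
    - [0, 0, 0]
  fingers: [-1, -1, -1, -0.4, -0.2, 0, 0]

```text
t: 17.15
eef_pos: [466.1, -286.4, 89.5]
orientation: [-2.165, -1.71, -0.582]
force: [-0.6, 0.3, -0.3]
grip_width: 0.503
```

```bash
python3 - <<'E'
from meas import *
from geo import *
from plant import sense,camera
s=sense();show(s);rel(s)
im=camera("wrist")["frame"];cv2.imwrite("pics/wrist16.png",im)
print(comps(im,(260,200,380,420),(0,150,90),(8,255,255),10), "home",wproj(s,H+11*ax),"10 out",wproj(s,H+21*ax))
E
```

```text
t 17.15 pos [ 466.1 -286.4   89.5] q [-0.863  0.524  1.772  0.449  1.208 -0.868] F [-0.6  0.3 -0.3] g 0.503
along ax 6.9 tg -0.43 rad 0.38 F ax/tg/rad [-0.4 -0.7  0. ] M [-0.21  0.05 -0.  ] Mz -0.0
rot from RP [ 0.    -0.001 -0.002] twist -0.001
[(340, [316.48, 340.34], [46, 131, 22, 20])] home [318.7 343.6] 10 out [319.  358.6]
```

View pics/wrist16.png

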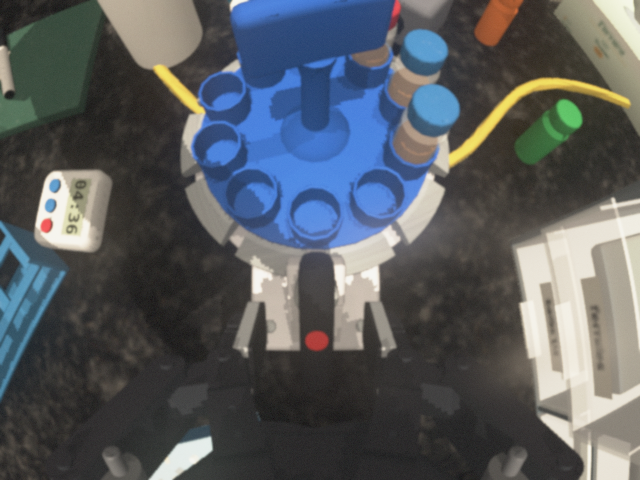

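arm_command:
  delta_pos:
    - [-3.5, -14.6, 26]
    - [-3.5, -14.6, 26]
    - [-3.5, -14.6, 26]
    - [-3.5, -14.6, 26]
    - [-3.5, -14.6, 26]
    - [0, 0, 0]
    - [0, 0, 0]
    - [0, 0, 0]
  rot:
    - [0, 0, 0]
    - [0, 0, 0]
    - [0, 0, 0]
    - [0, 0, 0]
    - [0, 0, 0]
    - [0, 0, 0]
    - [0, 0, 0]
    - [0, 0, 0]
  fingers: [0, 0, 0, 0, 0, 0, 0, 0]

```text
t: 18.0
eef_pos: [448.1, -357.5, 217.9]
orientation: [-2.162, -1.708, -0.582]
force: [0.2, -0.1, -0.0]
grip_width: 0.495
```

```bash
python3 - <<'E'
from meas import *
from geo import *
from plant import sense,camera
s=sense();show(s)
im=camera("wrist")["frame"]
print("wrist",comps(im,(260,160,380,420),(0,150,90),(8,255,255),10), "home",wproj(s,H+11*ax),"10 out",wproj(s,H+21*ax))
im=camera("top")["frame"];cv2.imwrite("pics/top17.png",cv2.resize(im[195:315,220:380],None,fx=5,fy=5,interpolation=cv2.INTER_CUBIC))
r=(255,218,365,305);print("top red",comps(im,r,(0,150,120),(8,255,255),4));print("white",comps(im,r,(0,0,215),(180,40,255),60))
print("plunger dot home",proj("top",H+11*ax),"out",proj("top",H+21*ax))
im=camera("side")["frame"];cv2.imwrite("pics/side17.png",cv2.resize(im[165:345,260:440],(600,600),interpolation=cv2.INTER_CUBIC))
print("side red",comps(im,(290,200,410,330),(0,150,100),(8,255,255),3),proj("side",H+11*ax),proj("side",H+21*ax))
E
```

```text
t 18.0 pos [ 448.1 -357.5  217.9] q [-0.954  0.427  1.612  0.388  1.477 -0.831] F [ 0.2 -0.1 -0. ] g 0.495
wrist [] home [318.3 232.8] 10 out [318.5 236.9]
top red [(69, [279.46, 235.38], [20, 12, 10, 11]), (17, [350.59, 268.12], [94, 48, 4, 5])]
white [(85, [324.45, 237.24], [63, 12, 14, 15]), (90, [270.26, 248.6], [10, 25, 11, 11]), (237, [340.28, 256.89], [73, 27, 27, 21]), (87, [271.74, 265.17], [12, 43, 11, 10]), (90, [344.29, 284.62], [80, 60, 17, 12])]
plunger dot home [350.78864713 268.05397241] out [353.28158323 268.07880752]
side red [(13, [367.31, 216.0], [75, 15, 5, 3]), (107, [327.25, 274.78], [31, 69, 13, 14])] [367.57527675 215.58658402] [368.31162048 210.41604714]
```

View pics/top17.png

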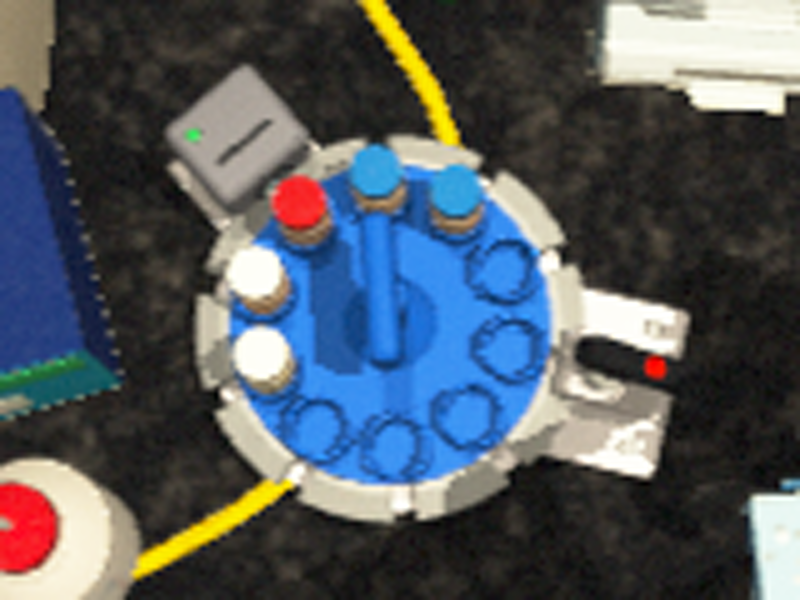

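View pics/side17.png

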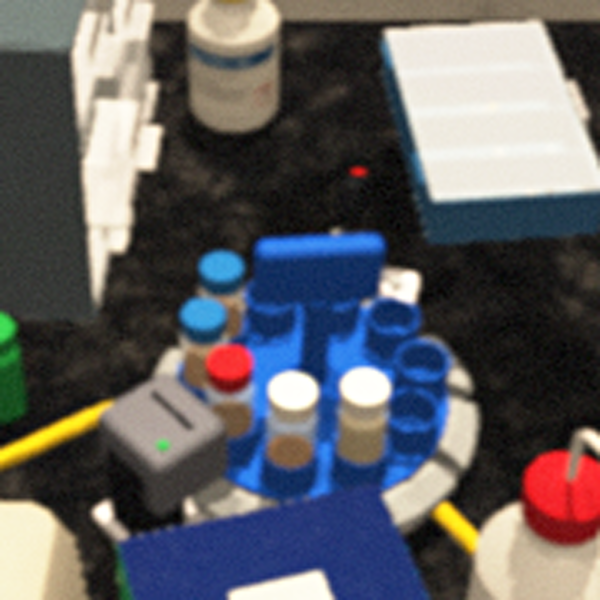

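The plunger dot is back at its exact starting pixel in the top view, (350.59, 268.12). The red cap sits at (279.5, 235.4), where the read vial's cap was at (279.6, 234.7). All five vials are upright and the gripper is clear, so I'm handing the job in.

```bash
python3 -c "
from plant import sign_off; print(sign_off())"
```

```text
the job is handed in; nothing more can be done
None
```

The job is done and handed in: the red-capped vial stands in front of the reading head and the plunger is home in its notch. It took about 18 s of the 61 s allowed.

**What I did:**
1. I gripped the T-bar along its leaning axis, pulled it out about 13 mm, twisted it 1.33 rad, lowered it onto the rim and let go. Top and wrist pictures showed it standing out crosswise by itself.
2. I turned the blue centre handle one station clockwise (−0.628 rad) and let go.
3. I regripped the T-bar, twisted it back to 0, eased it down partway and opened the fingers so the spring drove it home.

**Last checks before handing in:**
- **Plunger:** its red dot was back at its starting top-view pixel, (350.59, 268.12). The side view also matched the home position.
- **Red vial:** its cap was at (279.5, 235.4), against (279.6, 234.7) for the vial read at the start, so within about 2 mm.
- **Vials and bottles:** all five vials looked upright in their cups. The wash bottle and the yellow-capped bottle were never touched.
- **Arm:** it was clear of everything, with the measured force near zero.

**Failed or disagreed:**
- The final wrist-camera search for the plunger's dot found nothing, and I did not look into why, so the final check rests on the top and side views. The wrist view just after release did show the dot near home.
- While pulling, the arm sagged about 3 mm under the spring and a side load of 6 to 8 N showed up. I commanded extra travel to make up for the sag.

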